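# Index the ink jar and hold the guard open

### The job

Push the blue carrier with its ink jar along the rail to the next stop, under the orange guard, so that it clicks in there and does not run past. Then raise the guard, which springs shut by itself, until it stands 45 degrees open (the red mark on its scale) and finish while still holding it there with the gripper, so that a colleague can reach in to the jar. Keep the jar standing in its nest and leave the things around the station where they are.

Things in the scene. Friction and masses are not known exactly. Their poses are not given: they have to be found in the camera images.
- station: Fixed grey station. Origin on the worktop under the middle of the guarded place; its y is the carrier's travel direction, its x points from the guard's handle side to its hinge side (away from the robot), z up. Base plate 8 mm thick, x -55 to 80 mm, y -270 to +150 mm; 36 mm wide rail on it along x = 0, a 30 mm high stop at each end. Two 123 mm high hinge posts at x = 64 mm.
- carrier (a joint): Travel of the blue carrier along the station's +y, m: 0 first stop (start), 0.10 next stop (jar under the guard), 0.20 last stop. A spring plunger clicks into each stop: about 3 to 6 N moves it in or out, and it draws the carrier in from about 4 mm either side; between stops it slides with about 1 N (more when fast). It cannot lift or turn.
- carrier_knob (a point): Middle of the black knob on the carrier's upright push post, 110 mm above the worktop: knob 22 mm across, 30 mm high; below it a 14 mm steel post down to the carrier's top at 34 mm. On the rail's centre line, 130 mm behind (station -y) the nest, free on every side. With the carrier at the next stop it is 75 mm from the guard's near edge.
- carrier_nest (a point): Middle of the floor of the black nest ring on the carrier, 34.5 mm above the worktop; ring 47 mm inside, 18 mm deep.
- jar: Small dark ink jar with black lid, 43 mm across, 64 mm high, about 0.05 to 0.1 kg, standing loose in the carrier's nest. Origin at the centre of its underside, z up its axis.
- guard (a joint): Opening angle of the guard, rad: 0 shut (level), grows as its front rises, 0.785 = 45 degrees, stop at 1.45. Weight and spring shut it from any angle; about 2 to 4 N upwards at the handle holds it.
- guard_hinge (a point): Middle of the guard's hinge line (along the station's y), 123 mm above the worktop. The guard is an orange frame with a clear window, 112 mm (station x) by 110 mm (y), 6 mm thick, with a 24 mm skirt hanging from its front edge; shut, it reaches from the hinge towards the station's -x.
- guard_handle (a point): Middle of the guard's handle: black sleeve 14 mm thick, 66 mm long, turning freely on a bar along the station's y between two arms 88 mm apart, in the guard's plane, 162 mm from the hinge line; 43 mm gap between sleeve and guard. Shut, it is 123 mm above the worktop, nothing below. At angle a it is at hinge + (-162 cos a, 0, 162 sin a) mm in station axes.
- scale_mark (a point): Red 45 degree tick on the white quarter-circle angle scale that stands beside the guard (88 mm from the hinge line, in the plane y = 68 mm of the station; the scale is 4 mm thick and reaches 225 mm above the worktop; black ticks every 15 degrees). The small red pointer on the guard's edge moves along it.
- tape: Roll of masking tape lying flat, 69 mm across, 24 mm high, beyond the +y end of the station. Origin at centre of its underside. Leave alone.
- cup: Tin cup, 65 mm across, 59 mm high, beyond the +y end of the station. Origin at centre of its underside. Leave alone.
- rubber_block: White and blue eraser, 23 x 52 x 13 mm, on the worktop in front of the station. Origin at centre of its underside. Leave alone.
- spool: Spool of red thread standing upright, 31 mm across, 43 mm high, behind the rail. Origin at centre of its underside. Leave alone.
There are look-alikes about, which are no part of the job. Leave any purple or yellow look-alike of the jar alone.

How it is judged:
By the outcome, as a careful person would: the job done as asked, in the order asked, and still so for the second after the job is handed in, while the arm keeps its last pose, push and grip.
It also fails if it takes over 42 s, if anything falls off the work surface, if the arm or the gripper's body presses on something with over 40 N, if the wrist force passes 120 N, or if a joint passes its speed limit or range.

### The arm

A 7-joint arm with a two-finger parallel gripper is mounted at the origin on a cart in front of the work surface, level with it; the furniture and walls round the work are solid. World frame = base frame: x ahead of the robot, y to its left, z up, the work surface at z = 0. Lengths are in m, angles in rad, forces in N, time in s.
With the tool pointing down it reaches from about 0.425 to 0.825 m from the base axis. Payload 3.6 kg.
Tool frame: the origin (TCP) lies between the finger pads; the fingertips stand 11 mm ahead of it and the grasp point (between the pads) lies 8 mm behind it; z points along the fingers, y is the line along which they close (so a half turn about z gives the same grasp; the last joint's range is limited). The gripper opens to 85 mm and grips with 20 to 120 N. Pads are 22 mm wide; open, the fingers measure 114 mm over their backs; the gripper's body (76 mm by 85 mm) begins 54 mm behind the grasp point. The pads swing forward as they close: fully open they stand 13 mm farther back than shut.
Start: joints at [1.19, 0.615, -0.013, 1.423, 0.008, 1.103, -0.04], TCP at [0.225, -0.61, 0.242] pointing down, gripper open.
Joint ranges: [-3.12, 3.12], [-0.3, 2.06], [-1.34, 1.32], [0.26, 2.42], [-1.36, 4.5], [0.01, 1.98], [-2.84, 2.84]. Speed limits (rad/s): [2.79, 2.79, 3.14, 3.14, 3.14, 3.14, 3.14].

### API

Orientations are given as a rotation vector (axis times angle).
In Python, from workcell import state, capture, hand_in gives the robot as it stands.
- The arm moves only by the tool move_arm, never from a script. Its argument "rows" is a list that holds one entry, the list of rows, each a list of 6 numbers: the shift along the tool's x, y, z as a fraction of full scale, then the turn, a rotation vector about the tool's x, y, z as a fraction of full scale. In form: [[[tx, ty, tz, wx, wy, wz], ...]]. A call has 1 to 8 rows; each row is the pose to reach, as a shift and turn from the pose commanded when the call began, along the tool's axes at that moment; what a row does not reach only later rows make up. Full scale, the value 1, is 200 mm for a shift and 30 degrees for a turn. A row lasts 1/10 s, in which the tool goes at most 50 mm and 8.59 degrees, less where a joint would pass 70% of its speed; a pose out of reach is approached as far as the arm can. A call with a number of a shift or a turn outside -1 to 1 is refused whole. A call with a gripper value outside its range is refused whole. "fingers" is the finger opening in mm, from 0 to 85.4, set as the call begins (left out, the last holds). The fingers move at their own pace and stop on an object; "squeeze" is the grip in N (left out, the last holds). Time passes only in rows, so rows that repeat a pose let the fingers close. It gives the time, the measured TCP pose, the force, the opening and the grip force at its end, in the units of the state.
- state(): the state, without advancing time (a new reading comes with each control period).
- capture(name): name is "scene" or "top"; returns a dict with "image" (420x560x3 uint8, red, green, blue), "fx", "fy", "cx", "cy" (pixels), "k1" (the pictures are not rectified: a ray, as slopes to the right and down, at radius r is drawn at 1 + k1 r^2 times it, then the intrinsics apply), "origin" and "attitude" of the camera in the world. Camera axes: x right, y up, looking along -z (the intrinsics and any distortion apply to the point x, -y, -z); pixel columns grow to the right and rows downward; lengths in m; the calibration is good to about 2 mm. A picture is of the moment at which its call begins. There is no depth.
- hand_in(): hands the job in; it is judged then, once.
The state is a dict: "time": time; "q": joint angles; "dq": joint speeds; "joint_torque": joint torques, N m; "eef_pos": TCP position; "eef_rot": TCP orientation; "wrist_force": force on the tool from outside, world axes, zero at the start; "torque": the same for the moment, N m; "width": finger opening in m; "finger_force": force on a finger pad.
Only numpy, scipy, OpenCV 4.12 (cv2) and the standard library are available. Lean on these libraries where they do the work, as an engineer would, in place of code of your own. Each camera call takes 0.05 s, during which the arm holds its last target. There are 200 camera calls.

## Working session

There is one attempt and no reset: what is moved stays moved. The work goes in short steps, Python scripts to look and compute and a tool call to move; the robot and the scene stay as the last step left them, time stands still between calls to the robot, and variables do not carry over. Pictures are saved under pics/ and viewed, at most 10 in all, crops included, and the job is handed in when it is done.

Besides the shell and the picture viewer there is one more tool, called after "Emit:" as name([rows], argument=value, ...), one row to a line, values as JSON. move_arm: Moves the arm, as the interface text tells. Shift numbers are shares of 200 mm and turn numbers shares of 30 degrees, none past 1 either way. Its arguments: {"type":"object","properties":{"rows":{"type":"array","items":{"type":"array","items":{"type":"array","items":{"type":"number","minimum":-1,"maximum":1}}}},"fingers":{"type":"number"},"squeeze":{"type":"number"}},"required":["rows"]}

```bash
mkdir -p pics; ls; python3 - <<'E'
from workcell import state,capture
import cv2,pickle
s=state();print({k:s[k] for k in('time','eef_pos','eef_rot','wrist_force','width')})
D={}
for n in('scene','top'):
    c=capture(n);D[n]=c;cv2.imwrite(f'pics/{n}0.png',c['image'][:,:,::-1])
    print(n,{k:v for k,v in c.items() if k!='image'})
pickle.dump(D,open('c0.pkl','wb'))
E
```

```text
pics
{'time': 0.0, 'eef_pos': array([ 0.22492514, -0.60904735,  0.24110853]), 'eef_rot': array([-3.09003709e+00, -5.52478095e-01,  8.00074368e-04]), 'wrist_force': array([-0.55077221,  0.34000399, -0.19769865]), 'width': 0.08537335110429645}
scene {'fx': 413.0413015452599, 'fy': 413.0413015452599, 'cx': 280.6126479124129, 'cy': 210.89562501968015, 'k1': -0.05562677080220007, 'origin': array([-0.15420312, -0.72069856,  0.8405399 ]), 'attitude': array([ 0.92513916, -0.36037293, -0.63715132])}
top {'fx': 418.73688356773874, 'fy': 418.73688356773874, 'cx': 274.60928106549085, 'cy': 205.4858594682271, 'k1': 0.023478821920427804, 'origin': array([0.4907149 , 0.02459055, 1.22508842]), 'attitude': array([ 0.04645875, -0.02477919, -1.54193288])}
```

View pics/scene0.png

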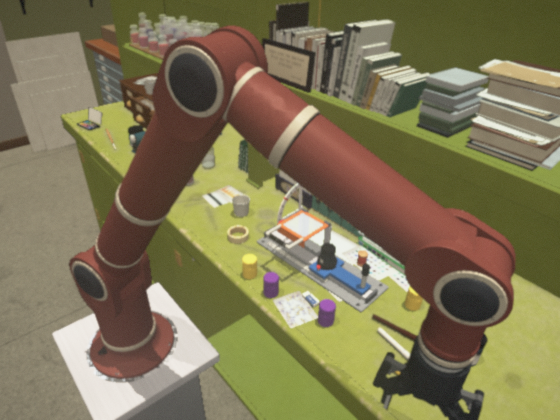

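View pics/top0.png

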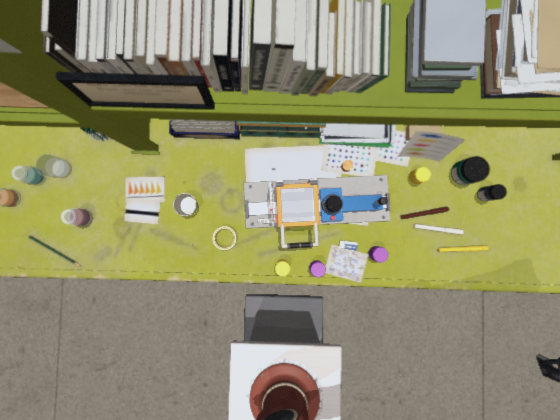

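The top view shows the station at cols 244–390, rows 177–228. The guard is at (297,205) with its handle at (299,240), the jar in the blue carrier at (333,204), and the knob at (383,202). Look-alikes are purple jars (317,269) and (379,255), and yellow jars (283,268) and (423,174). The dark jar on the blue carrier fits the description. I'll confirm it in an enlarged crop.

```bash
cat > h.py <<'E'
import numpy as np,cv2
from scipy.spatial.transform import Rotation as R
def ray(c,u,v):
    p=np.array([(u-c['cx'])/c['fx'],(v-c['cy'])/c['fy']]);q=p.copy()
    for _ in range(20): q=p/(1+c['k1']*(q@q))
    return R.from_rotvec(c['attitude']).apply([q[0],-q[1],-1.])
def onz(c,u,v,z):
    d=ray(c,u,v);o=c['origin'];return o+d*(z-o[2])/d[2]
def tri(c1,p1,c2,p2):
    A=[];b=[]
    for c,p in((c1,p1),(c2,p2)):
        d=ray(c,*p);d/=np.linalg.norm(d);P=np.eye(3)-np.outer(d,d);A.append(P);b.append(P@c['origin'])
    return np.linalg.lstsq(np.vstack(A),np.hstack(b),rcond=None)[0]
def proj(c,X):
    x=R.from_rotvec(c['attitude']).inv().apply(np.array(X)-c['origin']);q=np.array([x[0],-x[1]])/-x[2]
    q=q*(1+c['k1']*(q@q));return q*c['fx']+[c['cx'],c['cy']]
def crop(img,u0,v0,u1,v1,k,name):
    cv2.imwrite(name,cv2.resize(img[v0:v1,u0:u1,::-1],None,fx=k,fy=k,interpolation=cv2.INTER_CUBIC))
E
python3 - <<'E'
import pickle
from h import *
D=pickle.load(open('c0.pkl','rb'))
crop(D['top']['image'],235,160,395,260,5,'pics/t1.png')
crop(D['scene']['image'],250,180,400,310,4,'pics/s1.png')
E
```

```text
(no output)
```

View pics/t1.png

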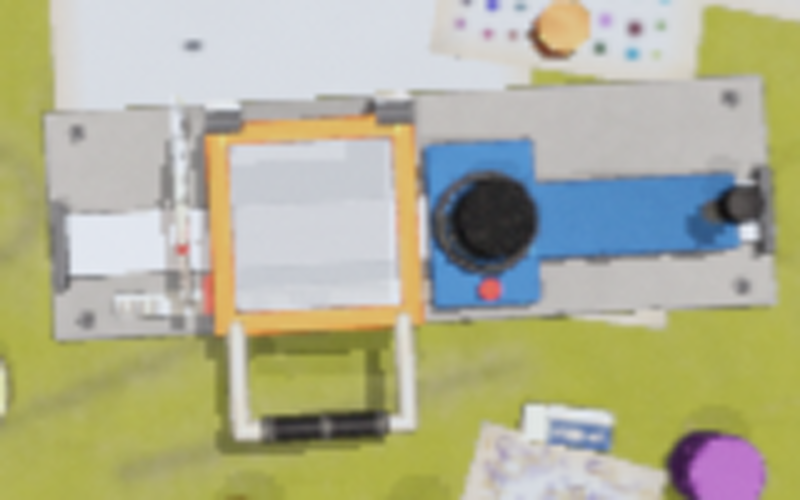

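View pics/s1.png

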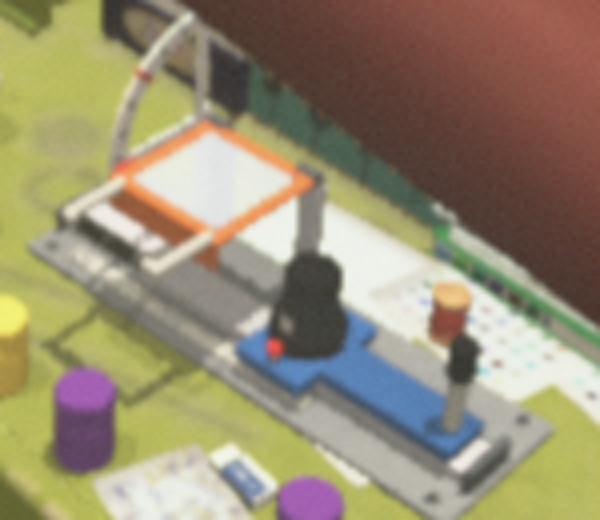

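The crops confirm one dark jar standing in the blue carrier's nest, top crop (492,217). The knob is at (742,203) and the handle sleeve's middle is at (326,427). The plate corners are (45,113), (763,77), (776,302) and (55,340).

```bash
python3 - <<'E'
import pickle
from h import *
D=pickle.load(open('c0.pkl','rb'));t=D['top'];s=D['scene']
T=lambda x,y:((x+.5)/5-.5+235,(y+.5)/5-.5+160)
S=lambda x,y:((x+.5)/4-.5+250,(y+.5)/4-.5+180)
W=np.array([onz(t,*T(*p),.008)[:2] for p in((45,113),(763,77),(776,302),(55,340))])
M=np.array([[.08,.15],[.08,-.27],[-.055,-.27],[-.055,.15]])
z=lambda a:a[:,0]+1j*a[:,1]
w,m=z(W),z(M);k=np.vdot(m-m.mean(),w-w.mean());yaw=np.angle(k);o=w.mean()-np.exp(1j*yaw)*m.mean()
print('origin',o,'yaw',yaw,np.degrees(yaw),'res',abs(w-o-np.exp(1j*yaw)*m))
st=lambda x,y,zz:np.r_[(lambda c:[c.real,c.imag])(o+np.exp(1j*yaw)*(x+1j*y)),zz]
kn=st(0,-.23,.125);ha=st(.064-.162,0,.123)
print('knob model',kn,'meas top',onz(t,*T(742,203),.125),'tri',tri(t,T(742,203),s,S(465,345)))
print('handle',ha,onz(t,*T(326,427),.127))
print('jar',st(0,-.1,.1),onz(t,*T(492,217),.0985))
print('far corners guard (0.064-.112) ',st(-.048,-.055,.123),onz(t,*T(420,325),.123))
ss=np.linalg.norm; print('scene handle px',S(95,240),proj(s,ha),'knob',S(465,345),proj(s,kn))
pickle.dump((o,yaw),open('st.pkl','wb'))
E
```

```text
origin (0.5447311219236634-0.019770669106530088j) yaw 0.07917010962110026 4.536113144877118 res [0.00183219 0.0021652  0.00262179 0.00143844]
knob model [ 0.56292123 -0.24905024  0.125     ] meas top [ 0.56248097 -0.24278331  0.125     ] tri [ 0.56436239 -0.24788354  0.10725175]
handle [ 0.44703809 -0.02752124  0.123     ] [ 0.43913577 -0.02820891  0.127     ]
jar [ 0.55263986 -0.11945744  0.1       ] [ 0.5529358  -0.11577234  0.0985    ]
far corners guard (0.064-.112)  [ 0.50123128 -0.07839459  0.123     ] [ 0.49376068 -0.07630077  0.123     ]
scene handle px (273.375, 239.625) [278.67547826 238.65558923] knob (365.875, 265.875) [366.39284887 261.31814056]
```

```bash
cat >> h.py <<'E'
import pickle
def st(x,y,z):
    o,yaw=pickle.load(open('st.pkl','rb'));c=o+np.exp(1j*yaw)*(x+1j*y);return np.array([c.real,c.imag,z])
def go(X,s,yaw=None):
    """tool-axis shift/turn (fractions) to world X; tool down, tool y along angle yaw"""
    yaw=pickle.load(open('st.pkl','rb'))[1] if yaw is None else yaw
    R0=R.from_rotvec(s['eef_rot']);y=np.array([np.cos(yaw),np.sin(yaw),0]);z=np.array([0,0,-1.])
    R1=R.from_matrix(np.c_[np.cross(y,z),y,z])
    print('pos',s['eef_pos'].round(4),'F',s['wrist_force'].round(1),'t',s['time'],'w',s['width'])
    print('shift',(R0.inv().apply(X-s['eef_pos'])/.2).round(3),'turn',(np.degrees((R0.inv()*R1).as_rotvec())/30).round(3))
E
python3 - <<'E'
from h import *;from workcell import state
go(st(0,-.23,.22),state())
E
```

```text
pos [ 0.225  -0.6091  0.2413] F [ 0.2  0.1 -0.6] t 0.1 w 0.08551842642814973
shift [ 2.209 -1.103  0.109] turn [-0.004 -0.003 -2.475]
```

Emit:
move_arm([
  [[0.2,-0.1,0,0,0,-0.15],[0.4,-0.2,0,0,0,-0.3],[0.6,-0.3,0,0,0,-0.5],[0.8,-0.4,0,0,0,-0.7],[1,-0.5,0,0,0,-0.9],[1,-0.5,0,0,0,-0.9]],
], fingers=60, squeeze=25)

```text
time: 0.7
eef_pos: [0.3851, -0.439, 0.2422]
eef_rot: [-2.865, -1.28, -0.011]
wrist_force: [0.0, -0.6, 0.4]
width: 0.0597
finger_force: 0.0
```

```bash
python3 - <<'E'
from h import *;from workcell import state
go(st(0,-.23,.22),state())
E
```

```text
pos [ 0.3851 -0.439   0.2422] F [ 0.  -0.6  0.4] t 0.7 w 0.059741440882608916
shift [1.3   0.029 0.121] turn [ 0.005 -0.014 -1.546]
```

Emit:
move_arm([
  [[0.15,0,0,0,0,-0.12],[0.35,0,0,0,0,-0.3],[0.55,0,0,0,0,-0.5],[0.75,0,0,0,0,-0.7],[0.9,0,0,0,0,-0.85],[0.9,0,0,0,0,-0.9],[0.9,0,0,0,0,-0.9],[0.9,0,0,0,0,-0.9]],
])

```text
time: 1.5
eef_pos: [0.4989, -0.3162, 0.2419]
eef_rot: [-2.508, -1.892, 0.003]
wrist_force: [-0.3, -0.1, -0.2]
width: 0.0601
finger_force: 0.0
```

```bash
python3 - <<'E'
from h import *;from workcell import state
go(st(0,-.23,.22),state())
E
```

```text
pos [ 0.4989 -0.3162  0.2419] F [-0.3 -0.1 -0.2] t 1.5 w 0.06013633190786682
shift [0.411 0.216 0.109] turn [-0.003  0.002 -0.683]
```

```bash
python3 - <<'E'
from h import *;from workcell import capture
D={n:capture(n) for n in('scene','top')};pickle.dump(D,open('c1.pkl','wb'))
a=cv2.resize(D['scene']['image'][190:320,250:390,::-1],(560,520),interpolation=cv2.INTER_CUBIC)
b=cv2.resize(D['top']['image'][170:300,350:410,::-1],(240,520),interpolation=cv2.INTER_CUBIC)
cv2.imwrite('pics/c1.png',np.hstack([a,b]))
E
```

```text
(no output)
```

View pics/c1.png

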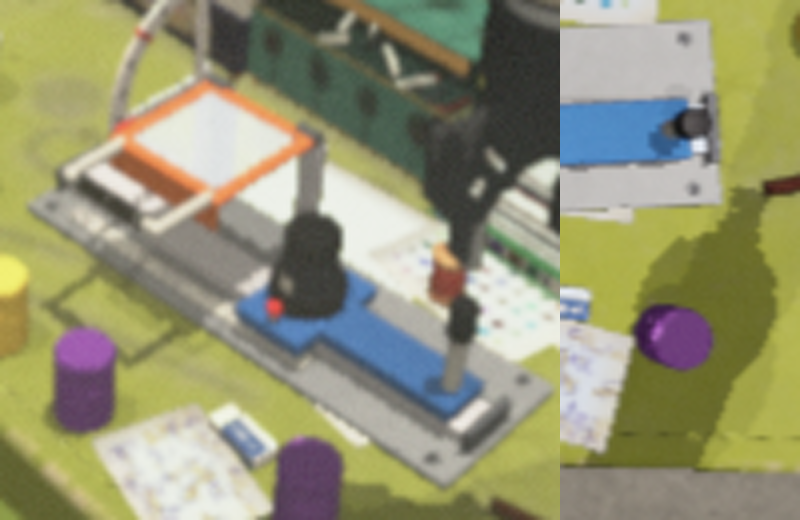

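The scene crop shows the knob at (463,318), the guard's handle bar from (65,178) to (150,230) and the gripper well clear. The top crop shows the knob's disc at (694,122).

```bash
python3 - <<'E'
from h import *;from workcell import state
D=pickle.load(open('c1.pkl','rb'));t=D['top'];s=D['scene']
S=lambda x,y:((x+.5)/4-.5+250,(y+.5)/4-.5+190)
T=lambda x,y:((x-560+.5)/4-.5+350,(y+.5)/4-.5+170)
T5=lambda x,y:((x+.5)/5-.5+235,(y+.5)/5-.5+160)
for p,m in(((553,380),(.08,-.27)),((447,487),(-.055,-.27)),((30,205),(-.055,.15))):
    print('corner',onz(s,*S(*p),.008)[:2],st(*m,.008)[:2])
print('knob mid tri',tri(t,T(691,123),s,S(463,318)),'top@.125',onz(t,*T(694,122),.125),'scene@.11',onz(s,*S(463,318),.11),'model',st(0,-.23,.11))
print('handle tri',tri(t,T5(326,427),s,S(108,203)),'scene@.123',onz(s,*S(108,203),.123))
# black sleeve pixels & jar nest
print('arm ends scene',onz(s,*S(67,178),.123),onz(s,*S(150,229),.123),'model',st(-.098,.044,0),st(-.098,-.044,0))
print('arm ends top',onz(t,*T5(245,432),.127),onz(t,*T5(408,423),.127))
go(st(0,-.23,.2),state())
E
```

```text
corner [ 0.64946024 -0.27776511] [ 0.64583414 -0.28259795]
corner [ 0.51224638 -0.29543061] [ 0.51125701 -0.29327475]
corner [0.48154301 0.11846363] [0.47804028 0.12540967]
knob mid tri [ 0.56431606 -0.24863055  0.09623516] top@.125 [ 0.56268674 -0.24310501  0.125     ] scene@.11 [ 0.55162484 -0.25774142  0.11      ] model [ 0.56292123 -0.24905024  0.11      ]
handle tri [ 0.43883829 -0.02844193  0.1214741 ] scene@.123 [ 0.43754216 -0.02987812  0.123     ]
arm ends scene [0.43320224 0.01052502 0.123     ] [ 0.44153084 -0.07001162  0.123     ] model [0.44355824 0.01634094 0.        ] [ 0.45051794 -0.07138342  0.        ]
arm ends top [0.43527941 0.01399227 0.127     ] [ 0.44249099 -0.07089657  0.127     ]
pos [ 0.499  -0.3162  0.2421] F [-0.9 -0.3  0.4] t 1.6 w 0.059819991951463786
shift [0.411 0.215 0.21 ] turn [-0.002  0.002 -0.683]
```

Emit:
move_arm([
  [[0.1,0.05,0,0,0,-0.17],[0.22,0.11,0,0,0,-0.35],[0.34,0.17,0,0,0,-0.55],[0.425,0.21,0,0,0,-0.683],[0.425,0.21,0.1,0,0,-0.683],[0.425,0.21,0.2,0,0,-0.683],[0.425,0.21,0.2,0,0,-0.683],[0.425,0.21,0.2,0,0,-0.683]],
])

```text
time: 2.4
eef_pos: [0.5633, -0.2451, 0.2024]
eef_rot: [-2.129, -2.31, 0.001]
wrist_force: [0.8, 0.3, -0.5]
width: 0.06
finger_force: 0.0
```

```bash
python3 - <<'E'
from h import *;from workcell import state
go(np.array([.5625,-.246,.102]),state())
E
```

```text
pos [ 0.5633 -0.2451  0.2024] F [ 0.8  0.3 -0.5] t 2.4 w 0.059989724012293
shift [-0.004 -0.004  0.502] turn [-0.001  0.     0.004]
```

Emit:
move_arm([
  [[0,0,0.1,0,0,0],[0,0,0.2,0,0,0],[0,0,0.3,0,0,0],[0,0,0.4,0,0,0],[0,0,0.5,0,0,0],[0,0,0.5,0,0,0],[0,0,0.5,0,0,0]],
])

```text
time: 3.1
eef_pos: [0.5645, -0.2446, 0.1035]
eef_rot: [2.127, 2.31, 0.001]
wrist_force: [1.7, 0.6, 0.2]
width: 0.0599
finger_force: 0.0
```

Emit:
move_arm([
  [[0,0,0,0,0,0],[0,0,0,0,0,0],[0,0,0,0,0,0],[0,0,0,0,0,0],[0,0,0,0,0,0],[0,0,0,0,0,0]],
], fingers=15, squeeze=25)

```text
time: 3.7
eef_pos: [0.5655, -0.2441, 0.1038]
eef_rot: [2.124, 2.309, 0.003]
wrist_force: [2.2, -0.9, 5.7]
width: 0.0207
finger_force: 26.1
```

Emit:
move_arm([
  [[0.02,0,0,0,0,0],[0.05,0,0,0,0,0],[0.09,0,0,0,0,0],[0.13,0,0,0,0,0],[0.17,0,0,0,0,0],[0.21,0,0,0,0,0],[0.25,0,0,0,0,0],[0.25,0,0,0,0,0]],
])

```text
time: 4.5
eef_pos: [0.5613, -0.1919, 0.1038]
eef_rot: [2.123, 2.313, 0.005]
wrist_force: [2.1, 1.5, 7.2]
width: 0.0207
finger_force: 26.2
```

```bash
python3 - <<'E'
from h import *;from workcell import state
go(np.array([.5655,-.2441,.1038])+st(0,.1,0)-st(0,0,0),state())
E
```

```text
pos [ 0.5613 -0.1919  0.1038] F [2.1 1.5 7.2] t 4.5 w 0.020663288357815664
shift [0.238 0.002 0.   ] turn [ 0.007 -0.002  0.012]
```

Emit:
move_arm([
  [[0.03,0,0,0,0,0],[0.07,0,0,0,0,0],[0.11,0,0,0,0,0],[0.15,0,0,0,0,0],[0.19,0,0,0,0,0],[0.22,0,0,0,0,0],[0.24,0,0,0,0,0],[0.24,0,0,0,0,0]],
])

```text
time: 5.3
eef_pos: [0.5576, -0.1451, 0.1038]
eef_rot: [2.124, 2.31, 0.006]
wrist_force: [1.7, 2.9, 6.4]
width: 0.0207
finger_force: 26.2
```

```bash
python3 - <<'E'
from h import *;from workcell import state
go(np.array([.5655,-.2441,.1038])+st(0,.1,0)-st(0,0,0),state())
E
```

```text
pos [ 0.5576 -0.1451  0.1038] F [1.7 2.9 6.4] t 5.3 w 0.020725336233676697
shift [ 0.003  0.    -0.   ] turn [ 0.009 -0.001  0.009]
```

Emit:
move_arm([
  [[0,0,0,0,0,0],[0,0,0,0,0,0],[0,0,0,0,0,0],[0,0,0,0,0,0]],
], fingers=46)

```text
time: 5.7
eef_pos: [0.5547, -0.1464, 0.1017]
eef_rot: [-2.126, -2.31, 0.002]
wrist_force: [-0.0, -0.4, -0.4]
width: 0.0459
finger_force: 0.0
```

Emit:
move_arm([
  [[0,0,-0.1,0,0,0],[0,0,-0.25,0,0,0],[0,0,-0.45,0,0,0],[-0.1,0,-0.6,0,0,0],[-0.3,0,-0.6,0,0,0],[-0.4,-0.1,-0.6,0,0,0],[-0.4,-0.3,-0.6,0,0,0],[-0.4,-0.3,-0.6,0,0,0]],
])

```text
time: 6.5
eef_pos: [0.4954, -0.2331, 0.2207]
eef_rot: [-2.129, -2.3, 0.011]
wrist_force: [-0.8, 0.7, -0.8]
width: 0.046
finger_force: 0.0
```

```bash
python3 - <<'E'
from h import *;from workcell import capture,state
D={n:capture(n) for n in('scene','top')};pickle.dump(D,open('c2.pkl','wb'))
a=cv2.resize(D['scene']['image'][190:320,250:350,::-1],(400,520),interpolation=cv2.INTER_CUBIC)
b=cv2.resize(D['top']['image'][160:290,280:380,::-1],(400,520),interpolation=cv2.INTER_CUBIC)
cv2.imwrite('pics/c2.png',np.hstack([a,b]))
go(np.array([.439,-.0285,.25]),state())
E
```

```text
pos [ 0.5015 -0.2313  0.2222] F [ 0.6 -1.  -0.1] t 6.6 w 0.046178017135773144
shift [ 1.036 -0.229 -0.138] turn [-0.002 -0.     0.005]
```

View pics/c2.png

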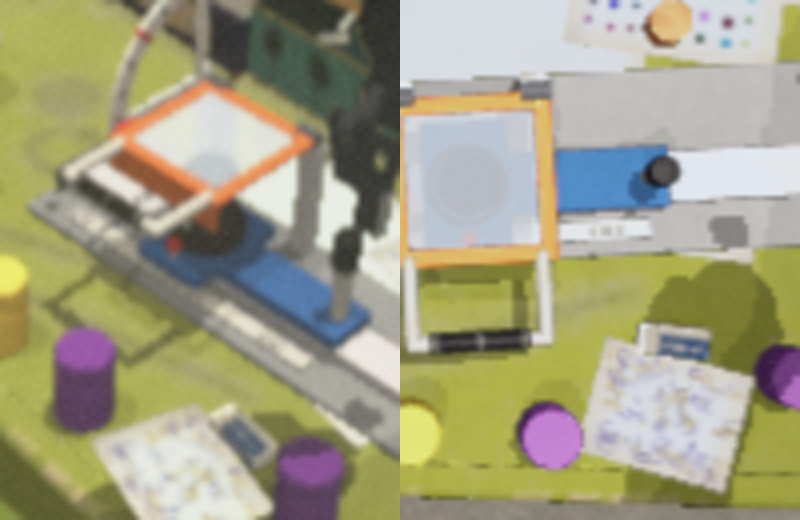

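The carrier moved about 99–100 mm. The knob's disc is now at crop (663,170), and the jar stands under the guard at (468,183) in the right half. The neighbouring things look untouched, and the handle sleeve's middle is at (478,340).

Emit:
move_arm([
  [[0.12,0,-0.05,0,0,0],[0.3,-0.05,-0.1,0,0,0],[0.5,-0.1,-0.14,0,0,0],[0.7,-0.15,-0.14,0,0,0],[0.9,-0.2,-0.14,0,0,0],[1,-0.23,-0.14,0,0,0],[1,-0.23,-0.14,0,0,0],[1,-0.23,-0.14,0,0,0]],
])

```text
time: 7.4
eef_pos: [0.4411, -0.0351, 0.2507]
eef_rot: [2.124, 2.313, 0.002]
wrist_force: [0.2, -0.7, 1.0]
width: 0.0461
finger_force: 0.0
```

```bash
python3 - <<'E'
from h import *;from workcell import state
D=pickle.load(open('c2.pkl','rb'));t=D['top']
T=lambda x,y:((x-400+.5)/4-.5+280,(y+.5)/4-.5+160)
print('handle',onz(t,*T(478,340),.128),'knob',onz(t,*T(663,170),.125))
go(np.array([.439,-.0285,.115]),state())
E
```

```text
handle [ 0.44010488 -0.02637685  0.128     ] knob [ 0.55468065 -0.14478213  0.125     ]
pos [ 0.4411 -0.0351  0.2507] F [ 0.2 -0.7  1. ] t 7.4 w 0.04609210379583067
shift [ 0.034 -0.009  0.678] turn [0.003 0.    0.011]
```

Emit:
move_arm([
  [[0.035,-0.005,0.08,0,0,0],[0.035,-0.005,0.2,0,0,0],[0.035,-0.005,0.32,0,0,0],[0.035,-0.005,0.42,0,0,0],[0.035,-0.005,0.5,0,0,0],[0.035,-0.005,0.56,0,0,0],[0.035,-0.005,0.58,0,0,0],[0.035,-0.005,0.58,0,0,0]],
])

```text
time: 8.2
eef_pos: [0.439, -0.0295, 0.1338]
eef_rot: [-2.129, -2.31, 0.001]
wrist_force: [-0.3, 0.6, -0.3]
width: 0.0459
finger_force: 0.0
```

Emit:
move_arm([
  [[0,0,0.03,0,0,0],[0,0,0.06,0,0,0],[0,0,0.09,0,0,0],[0,0,0.1,0,0,0],[0,0,0.1,0,0,0]],
])

```text
time: 8.7
eef_pos: [0.4382, -0.0286, 0.114]
eef_rot: [-2.127, -2.312, 0.001]
wrist_force: [0.5, -0.0, -0.7]
width: 0.0463
finger_force: 0.0
```

```bash
python3 - <<'E'
from h import *;from workcell import capture,state
D={n:capture(n) for n in('scene','top')};pickle.dump(D,open('c3.pkl','wb'))
a=cv2.resize(D['scene']['image'][170:270,240:340,::-1],(400,400),interpolation=cv2.INTER_CUBIC)
b=cv2.resize(D['top']['image'][180:280,260:360,::-1],(400,400),interpolation=cv2.INTER_CUBIC)
cv2.imwrite('pics/c3.png',np.hstack([a,b]))
go(np.array([.439,-.0285,.115]),state())
E
```

```text
pos [ 0.4385 -0.0285  0.1144] F [ 1.2 -0.  -1.4] t 8.8 w 0.0462876550087237
shift [ 0.     0.002 -0.003] turn [ 0.    -0.     0.008]
```

View pics/c3.png

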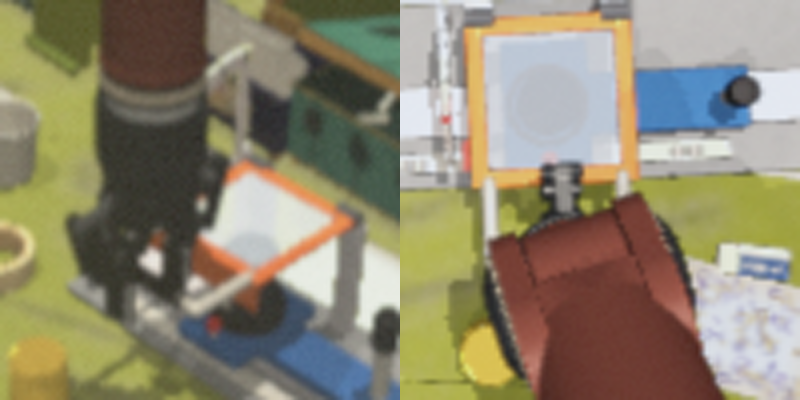

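The gripper stands between the guard's arms, straddling the sleeve, at about (563,190) in the top half. The guard is still shut.

Emit:
move_arm([
  [[0,0,0,0,0,0],[0,0,0,0,0,0],[0,0,0,0,0,0],[0,0,0,0,0,0],[0,0,0,0,0,0]],
], fingers=5, squeeze=30)

```text
time: 9.3
eef_pos: [0.4419, -0.0283, 0.1152]
eef_rot: [2.124, 2.308, 0.009]
wrist_force: [5.1, -0.1, -0.6]
width: 0.0131
finger_force: 29.2
```

Emit:
move_arm([
  [[0,0.01,-0.042,0,0,0],[0,0.02,-0.085,0,0,0],[0,0.027,-0.127,0,0,0],[0,0.035,-0.168,0,0,0],[0,0.045,-0.21,0,0,0],[0,0.057,-0.25,0,0,0],[0,0.071,-0.29,0,0,0],[0,0.087,-0.329,0,0,0]],
])

```text
time: 10.1
eef_pos: [0.4554, -0.0272, 0.1806]
eef_rot: [-2.127, -2.311, 0.001]
wrist_force: [2.8, -0.2, -4.0]
width: 0.0126
finger_force: 29.2
```

```bash
python3 - <<'E'
from h import *;from workcell import state
go(np.array([.4419,-.0283,.1152])+st(.0474,0,.1146)-st(0,0,0),state())
E
```

```text
pos [ 0.4554 -0.0272  0.1806] F [ 2.8 -0.2 -4. ] t 10.1 w 0.012586359659280148
shift [-0.001  0.169 -0.246] turn [-0.002 -0.     0.008]
```

Emit:
move_arm([
  [[0,0.018,-0.038,0,0,0],[0,0.038,-0.076,0,0,0],[0,0.06,-0.112,0,0,0],[0,0.084,-0.146,0,0,0],[0,0.11,-0.18,0,0,0],[0,0.138,-0.213,0,0,0],[0,0.167,-0.245,0,0,0],[0,0.167,-0.245,0,0,0]],
])

```text
time: 10.9
eef_pos: [0.4891, -0.0245, 0.2299]
eef_rot: [-2.127, -2.311, 0.002]
wrist_force: [-5.1, -0.5, 0.4]
width: 0.0128
finger_force: 29.6
```

```bash
python3 - <<'E'
from h import *;from workcell import capture,state
s=state();go(np.array([.4419,-.0283,.1152])+st(.0474,0,.1146)-st(0,0,0),s)
print('angle',np.degrees(np.arcsin((s['eef_pos'][2]+.008-.123)/.162)))
D={n:capture(n) for n in('scene','top')};pickle.dump(D,open('c4.pkl','wb'))
a=cv2.resize(D['scene']['image'][170:270,240:340,::-1],(400,400),interpolation=cv2.INTER_CUBIC)
b=cv2.resize(D['top']['image'][170:270,260:360,::-1],(400,400),interpolation=cv2.INTER_CUBIC)
cv2.imwrite('pics/c4.png',np.hstack([a,b]))
E
```

```text
pos [ 0.4891 -0.0245  0.2299] F [-5.1 -0.5  0.4] t 10.9 w 0.012828476439864983
shift [-0.     0.     0.001] turn [-0.002  0.001  0.007]
angle 45.19701928775821
```

View pics/c4.png

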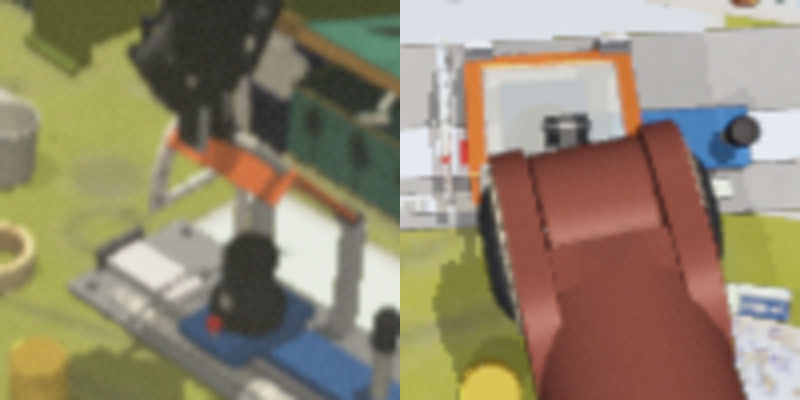

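In the top half, the red pointer is at (463,151) and the red mark at (446,158). I'll work out the angle from the red blobs, using the shut pose as reference.

```bash
python3 - <<'E'
from h import *
for f in('c0','c3','c4'):
    D=pickle.load(open(f+'.pkl','rb'))
    for n,(u0,v0,u1,v1) in (('top',(262,170,300,235)),('scene',(255,180,345,262))):
        c=D[n];im=c['image'][v0:v1,u0:u1].astype(int);r,g,b=im[...,0],im[...,1],im[...,2]
        m=((r-np.maximum(g,b)>50)&(abs(g-b)<35)).astype(np.uint8)
        k,l,stt,ce=cv2.connectedComponentsWithStats(m)
        for i in range(1,k):
            if stt[i,4]>=1: 
                p=ce[i]+[u0,v0];print(f,n,p.round(1),stt[i,4],'@.123',onz(c,*p,.123).round(4),'@.185',onz(c,*p,.185).round(4))
# model mark: hinge x .064, 88mm, 45deg
for y in(.068,.058):
    X=st(.064-.0622,y,.123+.0622);print('mark',y,X,[proj(D[n],X).round(1) for n in('top','scene')])
E
```

```text
c0 top [271.2 209.4] 5 @.123 [0.5301 0.0493 0.123 ] @.185 [0.5279 0.0479 0.185 ]
c0 top [276.4 219.1] 13 @.123 [0.5051 0.0349 0.123 ] @.185 [0.5043 0.0343 0.185 ]
c0 scene [284.5 198. ] 2 @.123 [0.5994 0.1239 0.123 ] @.185 [0.5343 0.0509 0.185 ]
c0 scene [300.5 210. ] 2 @.123 [0.5929 0.0402 0.123 ] @.185 [ 0.5283 -0.0256  0.185 ]
c0 scene [303. 211.] 1 @.123 [0.5952 0.0312 0.123 ] @.185 [ 0.5304 -0.0337  0.185 ]
c0 scene [295. 213.] 1 @.123 [0.5685 0.0386 0.123 ] @.185 [ 0.506 -0.027  0.185]
c0 scene [297. 212.] 1 @.123 [0.577  0.0388 0.123 ] @.185 [ 0.5138 -0.0268  0.185 ]
c0 scene [304.5 212.5] 2 @.123 [0.5932 0.0223 0.123 ] @.185 [ 0.5286 -0.0419  0.185 ]
c0 scene [299. 214.] 1 @.123 [0.5744 0.0269 0.123 ] @.185 [ 0.5115 -0.0377  0.185 ]
c0 scene [288. 217.] 1 @.123 [0.5375 0.036  0.123 ] @.185 [ 0.4778 -0.0294  0.185 ]
c0 scene [280.7 220.5] 10 @.123 [0.5085 0.0359 0.123 ] @.185 [ 0.4512 -0.0295  0.185 ]
c0 scene [322. 223.] 1 @.123 [ 0.5961 -0.0508  0.123 ] @.185 [ 0.5313 -0.1087  0.185 ]
c0 scene [324. 222.] 1 @.123 [ 0.6044 -0.051   0.123 ] @.185 [ 0.5389 -0.1089  0.185 ]
c0 s
[... 4224 characters left out ...]
ene [302.  208.3] 3 @.123 [0.6029 0.0441 0.123 ] @.185 [ 0.5375 -0.022   0.185 ]
c4 scene [306.9 215.3] 15 @.123 [0.5886 0.0068 0.123 ] @.185 [ 0.5244 -0.056   0.185 ]
c4 scene [313. 215.] 1 @.123 [ 0.6043 -0.0039  0.123 ] @.185 [ 0.5388 -0.0658  0.185 ]
c4 scene [301. 217.] 1 @.123 [0.5683 0.0113 0.123 ] @.185 [ 0.5059 -0.052   0.185 ]
c4 scene [310. 218.] 1 @.123 [ 0.5861 -0.0097  0.123 ] @.185 [ 0.5221 -0.0711  0.185 ]
c4 scene [293.1 250.3] 9 @.123 [ 0.4444 -0.0914  0.123 ] @.185 [ 0.3927 -0.1458  0.185 ]
mark 0.068 [0.54114754 0.04815869 0.1852    ] [array([271.2, 204.1]), array([286.8, 197.6])]
mark 0.058 [0.54193841 0.03819001 0.1852    ] [array([275.3, 203.9]), array([289.3, 198.9])]
```

Emit:
move_arm([
  [[0,0,0,0,0,0],[0,0,0,0,0,0],[0,0,0,0,0,0],[0,0,0,0,0,0]],
])

```text
time: 11.4
eef_pos: [0.488, -0.0246, 0.2289]
eef_rot: [-2.126, -2.311, 0.003]
wrist_force: [-5.2, -0.9, 1.7]
width: 0.013
finger_force: 29.8
```

```bash
python3 - <<'E'
from h import *
D=pickle.load(open('c4.pkl','rb'));a0=0
t=D['top'];s=D['scene']
f=lambda c,r,h,y,a:proj(c,st(.057-r*np.cos(a)+h*np.sin(a),y,.123+r*np.sin(a)+h*np.cos(a)))
for a in(41,43,45,47,49):
    A=np.radians(a)
    print(a,'ptr dpx h0,h3',[(f(t,.088,h,.058,A)-f(t,.088,h,.058,0)).round(2) for h in(0,.003)],'scene corner',(f(s,.112,.003,-.055,A)-f(s,.112,.003,-.055,0)).round(1))
print('meas ptr',[-.9,-11.6])
P=pickle.load(open('c3.pkl','rb'))
x=cv2.resize(P['scene']['image'][195:260,270:345,::-1],(390,338),interpolation=cv2.INTER_CUBIC)
y=cv2.resize(s['image'][195:260,270:345,::-1],(390,338),interpolation=cv2.INTER_CUBIC)
cv2.imwrite('pics/c5.png',np.hstack([x,y]))
E
```

```text
41 ptr dpx h0,h3 [array([-0.66, -9.03]), array([-0.7 , -9.84])] scene corner [  8.6 -25.5]
43 ptr dpx h0,h3 [array([-0.71, -9.89]), array([ -0.75, -10.73])] scene corner [  9.3 -26.7]
45 ptr dpx h0,h3 [array([ -0.76, -10.79]), array([ -0.8 , -11.66])] scene corner [ 10.1 -28. ]
47 ptr dpx h0,h3 [array([ -0.82, -11.71]), array([ -0.86, -12.61])] scene corner [ 10.8 -29.2]
49 ptr dpx h0,h3 [array([ -0.87, -12.67]), array([ -0.92, -13.6 ])] scene corner [ 11.6 -30.3]
meas ptr [-0.9, -11.6]
```

View pics/c5.png

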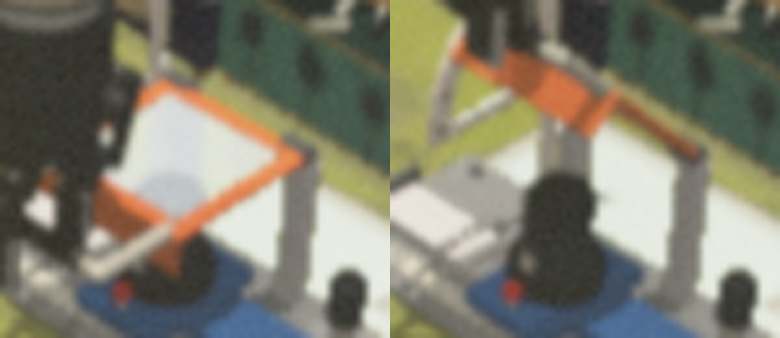

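The guard's front corner moved by (+8.7,−27.9) px, and 45° predicts (+10,−28). The pointer shift and the arm's own pose also give about 45°. The jar is standing in its nest, so I'm handing in.

```bash
python3 -c "
from workcell import hand_in;print(hand_in())"
```

```text
the job is handed in; nothing more can be done
None
```

I pushed the carrier to the next stop, raised the guard to about 45° by the arm's pose and the camera, and handed the job in at about 11 s with the gripper still holding it. The jar is standing in its nest, and the plunger's click was inferred from travel and force rather than checked directly.

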